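Fit the drill guide over the jig's hidden pin and hold it down

ROBOT

A 7-joint arm with a two-finger parallel gripper is mounted at the origin on the work surface. World frame = base frame: x ahead of the robot, y to its left, z up, the work surface at z = 0. Lengths are in m, angles in rad, forces in N, time in s.
With the tool pointing down it reaches from about 0.4 to 0.9 m from the base axis. Payload 5.5 kg.
Tool frame: the origin (TCP) lies midway between the tips of the shut fingers; the grasp point (between the pads) lies 19 mm behind it; z points along the fingers, y is the line along which they close (so a half turn about z gives the same grasp; the last joint's range is limited). The gripper opens to 92 mm and grips with 3 to 60 N. Pads are 19 mm wide; open, the fingers measure 130 mm over their backs; the gripper's body (75 mm by 190 mm) begins 47 mm behind the grasp point.
Start: joints at [1.465, 0.501, -0.427, 1.55, 0.221, 1.138, -0.21], TCP at [0.234, -0.606, 0.227] pointing down, gripper open.
Joint ranges: [-2.88, 2.88], [-0.31, 2.03], [-1.54, 1.56], [0.2, 2.42], [-1.41, 4.55], [0.19, 2.02], [-2.57, 2.57]. Speed limits (rad/s): [2.57, 2.57, 3.14, 3.14, 3.14, 3.14, 3.14].

INTERFACE

Orientations are given as a 3x3 rotation matrix whose columns are the frame's x, y, z axes.
In Python, from rig import robot, get_image, camera_params, spot_in, cut_out, landmark_of gives the robot as it stands. Calls block until the motion is done:
- robot.move_ptp(position, orientation): joint-space move of the TCP to a pose.
- robot.move_straight(position, attitude=None, speed=0.15, max_force=None): straight line of the TCP; attitude=None keeps the orientation; speed is the mean speed in m/s. With max_force (N) it stops when the force on the tool has changed by that much, and returns True; else False.
- robot.movej(angles): joint-space move.
- robot.open_gripper() and robot.grab(grip_force=None): open the fingers fully, or close them until they stop; grip_force is the grip in N (None keeps the last).
- robot.pause(seconds).
- robot.ik(position, orientation): joint angles nearest the present ones, or None.
- robot.state(): the state.
- get_image(name): name is "scene" or "top" or "wrist"; returns (picture, depth): 480x640x3 uint8, red, green, blue; 480x640 float32, m along the optical axis (not along the pixel's ray), 0 where there is no reading.
- camera_params(name): a dict with "K" (3x3 intrinsics, pixels), "world_to_cam" (4x4, takes a point from world to camera coordinates). Camera axes: x right, y down, z forward; pixel columns grow to the right and rows downward; lengths in m; the calibration is good to about 2 mm. A picture is of the moment at which its call begins: read the wrist's pose just before it. camera_params takes no time and is no camera call; for the wrist camera it gives the pose at the moment of the call.
A pose or a line that the arm cannot do raises robot.PlanningError and nothing moves.
- robot.finish_job(): hands the job in; it is judged then, once.
Trained networks look in the newest picture that a camera, given by its name, has taken for a name from the list of things; names that differ only in an ending like _2 or _b are one class to them, and where a whole thing is asked for, a point or a joint stands for the part that bears it (a point fixed in the world has none). Each returns a list of dicts, best first, with "confidence" (0 to 1); they miss things now and then, are a little off and sometimes report something else, mostly with a low value. They report only what shows in the picture. A call takes as long as a camera call. They do not tell look-alikes from the thing itself.
- spot_in(query, camera): "position" ([x, y, z] in m, in world coordinates, good to about 4 mm: the middle of the surface that is visible of it).
- cut_out(query, camera): "region" (480x640 bool, what is visible of it).
- landmark_of(query, camera): "position" ([x, y, z] in m, in world coordinates, good to about 4 mm: a listed point, or the origin of a listed thing).
The state is a dict: "time": time; "q": joint angles; "joint_velocities": joint speeds; "effort": joint torques, N m; "tcp_pos": TCP position; "eef_rot": TCP orientation; "ft_force": force on the tool from outside, world axes, zero at the start; "wrist_torque": the same for the moment, N m; "opening": finger opening in m; "finger_force": force on a finger pad.
Only numpy, scipy, OpenCV 4.12 (cv2) and the standard library are available. Lean on these libraries where they do the work, as an engineer would, in place of code of your own. Each camera call takes 0.05 s, during which the arm holds its last target. There are 200 camera calls.

TASK

Two wooden squares sit in the two nests of the drilling jig; one already has its four corner holes, the other is still to be drilled. Pick up the aluminium guide plate by its handle, slide it over the undrilled square until it drops onto the locating pin hidden beneath it, lying square to the jig so that it bridges both sprung pads, then press it all the way down flat on the wood and finish while still gripping the handle and holding it down. Leave the drilled square in its nest and do not knock the other things on the bench about.

Things in the scene. Friction and masses are not known exactly. Their poses are not given: they have to be found in the camera images.
- jig: Twin drilling jig, fixed: dark wooden board 150 (x) x 330 (y) x 18 mm, origin at the centre of its underside, z up. Two nests centred at y = +85 and -85 mm, each with a steel pin, a wooden square lying round it, two sprung steel pads on its x sides, and two low wooden fences 60 x 5 mm, 8 mm high, 45 mm either side of the pin along y.
- pin_a (a point): Centre of the tip of the steel locating pin of the jig's +y nest, 50 mm above the bench (32 above the board, 17 above the wood). Pin 10 mm diameter, upright, tip chamfered 2 mm.
- pin_b (a point): The same point on the like pin of the jig's -y nest.
- lifter_a (a joint): Travel of the +y nest's two sprung pads (14 x 44 mm, centres 53 mm either side of the pin along the jig's x), which move together: 0 free, tops 40 mm above the bench; 0.007 m pressed level with the wood. They begin to yield at 6 N in all, take 13 N at 7 mm (plate's weight of 2.5 to 4 N included) and spring back.
- lifter_b (a joint): The same for the pads of the -y nest.
- undrilled: The square still to be drilled: light wood, 80 x 80 x 15 mm, loose, with only a 13 mm hole through its centre in which the pin stands up (17 mm above the wood). Origin at the centre of its underside (18 mm above the bench), z up. It lies in either nest.
- drilled: The finished square, the same size and wood, with four more 14 mm holes through it near the corners, 28 mm from the centre both ways. Origin at the centre of its underside. It lies in the other nest.
- guide_plate: Drill guide lying loose and flat: aluminium plate 120 (x) x 84 (y) x 10 mm with four 14 mm guide holes; upright square black handle 30 x 30 mm on its middle, 10 to 48 mm above the underside, sides along x and y. Origin at the centre of the underside, z up. About 0.32 kg. Same either way round. In use its x lies along the jig's x, over both pads.
- bore (a point): Mouth of the blind bore in the middle of the guide plate's underside (same point as its origin): 13 mm diameter, 28 mm deep up into the handle, unseen from above. Height above the bench: 50 mm when standing on a pin's tip, 40 mm when dropped on the pin and resting on the free pads, 33 mm when fully down on the wood.
- sanding_block: Bystander: cork sanding block 65 x 110 x 42 mm with a dark wooden grip, lying on the bench. Origin at the centre of its underside.
- offcut: Bystander: small light-wood offcut 45 x 90 x 22 mm lying on the bench. Origin at the centre of its underside.
- glue: Bystander: white bottle, 56 mm diameter, 150 mm tall, standing beyond the jig. Origin at the centre of its underside.
- tumbler: Bystander: orange plastic cup, 76 mm across, 110 mm tall, standing on the bench. Origin at the centre of its underside.
There are look-alikes about, which are no part of the job. What is shaped like the undrilled but yellow is not meant.

How it is judged:
On the way:
1. the guide plate has dropped onto the pin over the undrilled square (horizontal distance between guide_plate and undrilled below 0.006 m and z of guide_plate in the frame of undrilled between 0.01 and 0.0245 m), for 0.1 s.
At the end, for the whole second after the job is handed in: Plate on the pin over the undrilled square (centres within 6 mm), underside within 1.8 mm of the wood, long side within 8 degrees of the jig's x, level within 3 degrees, still; fingers astride the handle (grasp point under 58 mm above its underside), over 3 N on it; both squares moved under 8 mm (horizontal distance between guide_plate and undrilled below 0.006 m and z of guide_plate in the frame of undrilled below 0.0168 m and angle between the x axis of guide_plate and the x axis of jig, either way round below 0.14 rad and angle between guide_plate's own z axis and vertical below 0.05 rad and contact force between the fingers and guide_plate above 3 N and z of the grasp point in the frame of guide_plate below 0.058 m and linear speed of guide_plate below 0.02 m/s and distance of each of undrilled, drilled from where it was at the start of the episode below 0.008 m); the arm keeps its last pose, push and grip.
It fails at once if the guide plate was dropped onto the pin of the already drilled square (horizontal distance between guide_plate and drilled below 0.015 m and z of guide_plate in the frame of drilled below 0.026 m).
It fails at once if a bystander was knocked away or over (distance of any of sanding_block, offcut, glue, tumbler from where it was at the start of the episode above 0.04 m or angle between any of glue, tumbler's own z axis and vertical above 0.6 rad).
It also fails if it takes over 40 s, if anything falls off the work surface, if the arm or the gripper's body presses on something with over 40 N, if the wrist force passes 120 N, or if a joint passes its speed limit or range.

## Working session

There is one attempt and no reset: what is moved stays moved. The work goes in short steps, each a Python script; the robot and the scene stay as the last script left them, time stands still between calls to the robot, and variables do not carry over. Pictures are saved under pics/ and viewed, at most 10 in all, crops included, and the job is handed in when it is done.

```bash
mkdir -p pics; ls
python3 - <<'E'
from rig import *
import cv2
for n in ("scene","top"):
    im,d=get_image(n); cv2.imwrite(f"pics/{n}0.png",im[:,:,::-1])
    for q in ("guide_plate","undrilled","drilled","pin_a","jig","glue","tumbler","sanding_block","offcut"):
        print(n,q,[(r["position"],round(r["confidence"],2)) for r in landmark_of(q,n)])
print(robot.state()["time"])
E
```

```text
pics
scene guide_plate [([0.4518, -0.2281, -0.0016], 0.74)]
scene undrilled [([0.3549, 0.2832, 0.0007], 0.74), ([0.4443, 0.4131, -0.0011], 0.7), ([0.5797, 0.0638, 0.0176], 0.69)]
scene drilled [([0.6161, 0.2353, 0.0146], 0.72)]
scene pin_a [([0.6139, 0.2316, 0.0518], 0.97), ([0.584, 0.0693, 0.0509], 0.56)]
scene jig [([0.5975, 0.1473, 0.0008], 0.65)]
scene glue [([0.78, -0.0339, 0.0026], 0.8)]
scene tumbler [([0.5953, -0.497, -0.0001], 0.68)]
scene sanding_block [([0.7081, -0.2837, -0.0009], 0.82)]
scene offcut [([0.673, -0.1416, -0.0002], 0.91)]
top guide_plate [([0.4481, -0.2311, -0.0007], 0.91)]
top undrilled [([0.3586, 0.2817, 0.0007], 0.89), ([0.4449, 0.4136, -0.0004], 0.63), ([0.5786, 0.0661, 0.0174], 0.62)]
top drilled [([0.6153, 0.2332, 0.0174], 0.78)]
top pin_a [([0.582, 0.0677, 0.0509], 0.86), ([0.6221, 0.2338, 0.0543], 0.8)]
top jig [([0.5992, 0.1497, -0.0017], 0.96)]
top glue [([0.7862, -0.0325, 0.001], 0.72), ([0.5991, -0.4959, -0.001], 0.66)]
top tumbler [([0.5983, -0.4965, -0.0011], 0.97)]
top sanding_block [([0.7112, -0.2812, 0.0034], 0.78)]
top offcut [([0.6719, -0.1451, -0.0024], 0.66)]
1.0
```

View pics/top0.png

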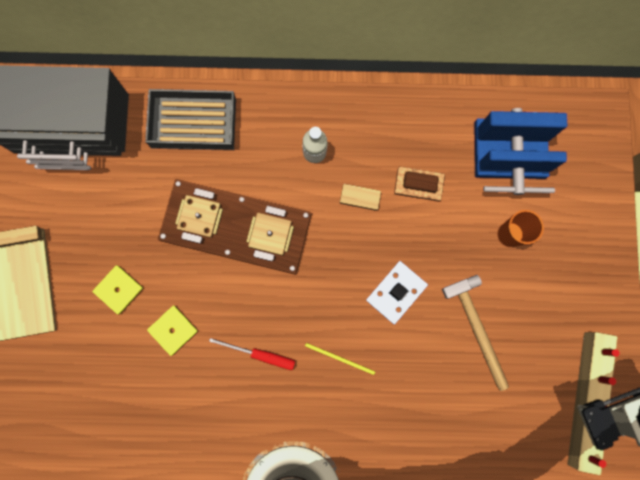

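View pics/scene0.png

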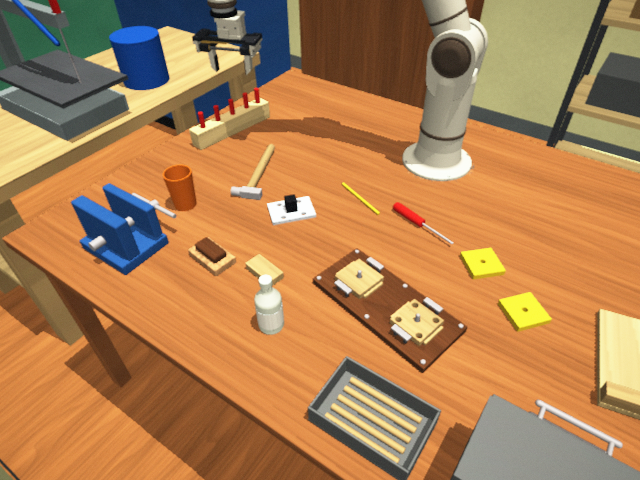

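The top view shows two light-wood squares in the jig. The one at (270,233) has only the pin in its centre, so it is the undrilled square. The one at (198,215) has four corner holes, so it is the drilled one. The yellow squares at (117,290) and (172,330) are the look-alikes. The plate lies at (398,292). I'll confirm in a crop and measure the yaws.

```bash
cat > h.py <<'E'
from rig import *
import numpy as np, cv2
def cloud(cam, d, mask, P=None):
    P=P or camera_params(cam); K=P["K"]; v,u=np.nonzero(mask&(d>0)); z=d[v,u]
    c=np.stack([(u-K[0,2])*z/K[0,0],(v-K[1,2])*z/K[1,1],z,np.ones_like(z)])
    return (np.linalg.inv(P["world_to_cam"])@c)[:3].T
def rect(pts,zlo,zhi):
    p=pts[(pts[:,2]>zlo)&(pts[:,2]<zhi)]
    (c,s,a)=cv2.minAreaRect((p[:,:2]*1000).astype(np.float32))
    if s[0]<s[1]: s=s[::-1]; a+=90
    return np.round(c,1),np.round(s,1),(a+90)%180-90,len(p),np.median(p[:,2])
def down(yaw): # tool z down, tool y axis at angle yaw+90
    c,s=np.cos(yaw),np.sin(yaw); return np.array([[c,s,0],[s,-c,0],[0,0,-1.]])
E
python3 - <<'E'
from h import *
im,d=get_image("top")
cv2.imwrite("pics/crop1.png",cv2.resize(im[170:340,90:440,::-1],None,fx=2.2,fy=2.2,interpolation=cv2.INTER_CUBIC))
for q,lo,hi in (("guide_plate",.005,.016),("guide_plate",.04,.055),("jig",.01,.023),("undrilled",.029,.037),("drilled",.029,.037)):
    for r in cut_out(q,"top"):
        p=cloud("top",d,r["region"]); 
        try: print(q,round(r["confidence"],2),*rect(p,lo,hi))
        except Exception as e: print(q,e)
E
```

```text
guide_plate 0.92 [ 453.8 -229.7] [122.5  84.1] -39.96240234375 1441 0.00983440084271292
guide_plate 0.92 [ 452.9 -229. ] [30.6 30. ] -39.68580627441406 178 0.04713718484413021
jig 0.81 [599.2 150.1] [331.6 151.1] 77.197509765625 5603 0.01769366850060128
undrilled 0.95 [580.   66.6] [80.7 80.4] -12.481063842773438 977 0.032928995169258624
undrilled 0.92 [0. 0.] [0. 0.] 0.0 0 nan
undrilled 0.68 [0. 0.] [0. 0.] 0.0 0 nan
drilled 0.92 [617.5 231.8] [81.2 80.6] 76.52276611328125 875 0.032968964919770416
  return _methods._mean(a, axis=axis, dtype=dtype,
  ret = ret.dtype.type(ret / rcount)
```

View pics/crop1.png

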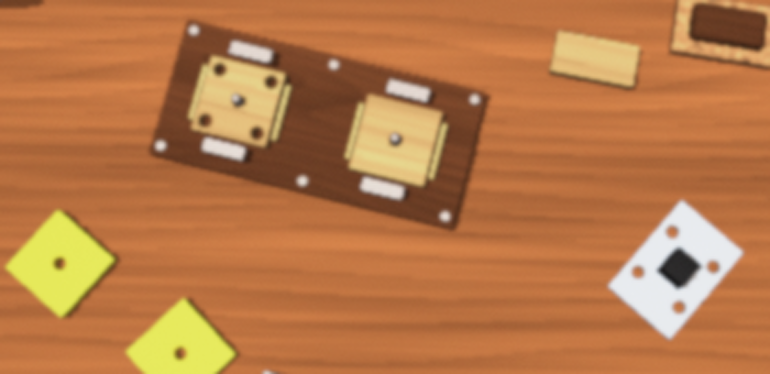

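The crop confirms it: the right-hand square in the jig, crop (395,138), has only the pin hole. The left-hand one has four corner holes. Jig yaw is −12.8° and plate yaw −39.8°. All sizes match the description. Next I'll take a close wrist look at the undrilled nest, then at the plate.

Run:
```python
from h import *
for y in (50,-130): print(y, robot.ik([.453,-.229,.014],down(np.radians(y))))
for y in (77.2,-102.8): print(y, robot.ik([.580,.067,.05],down(np.radians(y))))
y=77.2
try: robot.move_ptp([.55,.07,.30],down(np.radians(77.2)))
except robot.PlanningError as e:
    print(e); y=-102.8; robot.move_ptp([.55,.07,.30],down(np.radians(y)))
P=camera_params("wrist"); im,d=get_image("wrist"); cv2.imwrite("pics/w1.png",im[:,:,::-1])
for q,lo,hi in (("jig",.01,.023),("undrilled",.029,.037)):
    for r in cut_out(q,"wrist"): print(q,round(r["confidence"],2),*rect(cloud("wrist",d,r["region"],P),lo,hi))
print([(r["position"],r["confidence"]) for r in landmark_of("pin_a","wrist")])
p=cloud("wrist",d,d>0,P); 
k=(p[:,2]>.042)&(p[:,2]<.055)&(np.hypot(p[:,0]-.58,p[:,1]-.067)<.03)
print("pin cloud",k.sum(),p[k].mean(0),p[k].min(0),p[k].max(0)); print(robot.state()["time"],robot.state()["q"])
```

```text
50 [ 0.88410415  0.62104636 -0.57765898  2.0339695   0.55737249  0.64438162
 -0.76376558]
-130 [ 1.34895403  1.09130037 -1.30857688  2.0213566   1.21838306  1.15060492
  1.9114059 ]
77.2 [ 0.41297946  0.72259979 -0.77305716  1.83283628  0.65450777  0.86120529
 -0.90577429]
-102.8 [ 0.69323202  1.08262939 -1.30816708  1.82482029  1.13579744  1.22409312
  1.92972268]
jig 0.96 [594.7 128.5] [285.2 150.3] 77.20210266113281 19914 0.01763631356234066
undrilled 0.85 [0. 0.] [0. 0.] 0.0 0 nan
undrilled 0.59 [580.7  66.9] [79.9 79.6] -12.94122314453125 4750 0.032623654449686706
undrilled 0.54 [771.2 -20.8] [55.4 23.8] 50.54249572753906 175 0.033194123907084594
undrilled 0.32 [603.4 141.4] [239.6 112.3] 81.42693328857422 157 0.033356299503979114
[([0.6213, 0.2336, 0.0503], 0.7), ([0.5839, 0.0634, 0.0522], 0.67)]
pin cloud 64 [0.58036739 0.06762785 0.04840392] [0.57577275 0.06259036 0.04259811] [0.58481581 0.07183122 0.05109323]
4.15 [ 0.68484097  0.43707543 -1.12574605  1.69166366  0.41062636  1.27663066
 -0.75145057]
  return _methods._mean(a, axis=axis, dtype=dtype,
  ret = ret.dtype.type(ret / rcount)
```

View pics/w1.png

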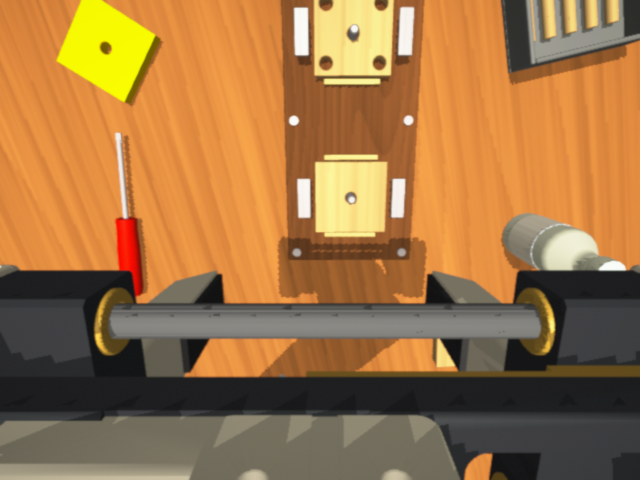

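The wrist view shows the undrilled nest and pin at pixel (351,197). The pin is at (0.5804, 0.0673), matching the top camera. Next is the plate.

Run:
```python
from h import *
a=np.radians(50.2); R=down(a)
back=-R[:,0]*.06
p0=np.array([.4531,-.2292,0])
# camera looks toward tool +x side: hover behind the plate
robot.move_ptp(p0-R[:,0]*.07+[0,0,.20],R)
P=camera_params("wrist"); im,d=get_image("wrist"); cv2.imwrite("pics/w2.png",im[:,:,::-1])
p=cloud("wrist",d,d>0,P); p=p[np.hypot(p[:,0]-p0[0],p[:,1]-p0[1])<.085]
print(rect(p,.006,.015)); print(rect(p,.044,.052)); print(robot.state()["time"])
```

```text
(array([ 453.3, -229.1]), array([120.4,  84.1]), -40.108219146728516, 10601, np.float64(0.009622038924676946))
(array([ 453.3, -229.1]), array([29.9, 29. ]), -39.583229064941406, 1391, np.float64(0.0475500868534805))
5.6583
```

View pics/w2.png

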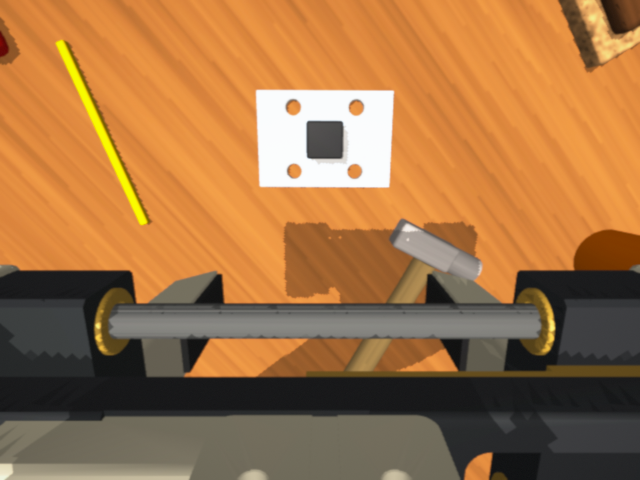

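The plate is in full view and square, with its handle at pixel (325,140). It measures (0.4533, −0.2291), yaw −40.0°. Now the grasp.

Run:
```python
from h import *
R=down(np.radians(50.)); p=np.array([.4533,-.2291,0])
robot.move_ptp(p+[0,0,.10],R)
robot.move_straight(p+[0,0,.014],speed=.1,max_force=10)
print(robot.state()["tcp_pos"])
robot.grab(45); s=robot.state(); print(s["opening"],s["finger_force"],s["tcp_pos"])
robot.move_straight(p+[0,0,.12],speed=.15)
s=robot.state(); print(s["opening"],s["ft_force"],s["wrist_torque"])
R2=down(np.radians(77.2)); pin=np.array([.5804,.0673,0])
robot.move_ptp(pin+[0,0,.12],R2)
s=robot.state(); print(s["opening"],s["ft_force"],s["time"],s["tcp_pos"])
im,d=get_image("wrist"); cv2.imwrite("pics/w3.png",im[:,:,::-1])
P=camera_params("wrist"); q=cloud("wrist",d,d>0,P); q=q[np.hypot(*(q[:,:2]-pin[:2]).T)<.085]
print(rect(q,.09,.125))
```

```text
[ 0.45383671 -0.22919418  0.01446567]
0.02971423670566438 44.9995619058609 [ 0.4533545  -0.22913925  0.01398811]
0.02999501630006571 [-0.01929933  0.65560445 -4.60626901] [-0.04307044 -0.02193771  0.02170329]
0.029566980477895174 [-0.16562444 -0.87352744 -3.48394482] 10.2917 [0.58014726 0.06502421 0.1192113 ]
(array([580.2,  64.8]), array([120.8,  84.6]), -13.0169677734375, 18862, np.float64(0.11486079883488509))
```

View pics/w3.png

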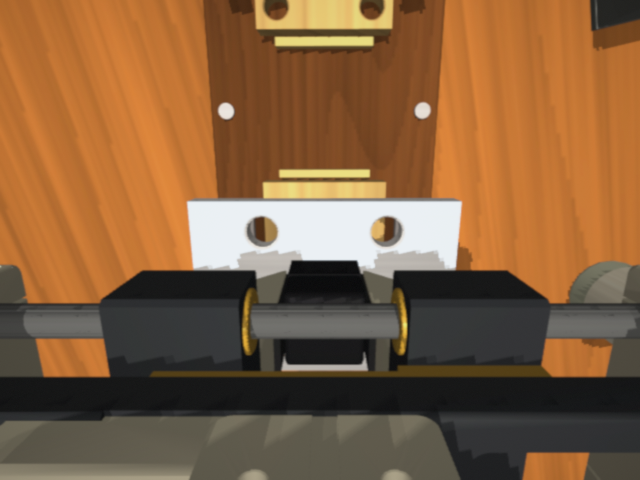

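The plate is held level in the fingers, centred on the TCP, with its edge at row 200 and the nest fences visible beyond it. Now I lower it, watching the force.

Run:
```python
from h import *
pin=np.array([.5804,.0673,0])
robot.move_straight(pin+[0,0,.075],speed=.1); robot.pause(.3)
s=robot.state(); print(s["tcp_pos"],s["ft_force"])
c=robot.move_straight(pin+[0,0,.055],speed=.03,max_force=4)
s=robot.state(); print(c,s["tcp_pos"],s["ft_force"],s["wrist_torque"],s["opening"],s["time"])
```

```text
[0.58079384 0.06736935 0.07552695] [-0.20093979  0.28991829 -4.22272471]
False [0.58053303 0.06745171 0.05508186] [-0.1735857  -0.18242233 -3.0043247 ] [-0.01773189 -0.11085405 -0.0039088 ] 0.029781641572718655 12.0583
```

The TCP reached 0.055 with no stop, so the underside is at about 41 mm, below the pin tip at 50 mm: the plate has dropped on. Now I press it down.

Run:
```python
from h import *
pin=np.array([.5804,.0673,0])
robot.pause(.2)
c=robot.move_straight(pin+[0,0,.0455],speed=.02,max_force=25); robot.pause(.3)
s=robot.state(); print(c,s["tcp_pos"],s["ft_force"],s["wrist_torque"],s["opening"],s["finger_force"])
P=camera_params("wrist"); im,d=get_image("wrist"); cv2.imwrite("pics/w4.png",im[:,:,::-1])
q=cloud("wrist",d,d>0,P); q=q[np.hypot(*(q[:,:2]-pin[:2]).T)<.085]
print(rect(q,.038,.050))
im,d=get_image("top");q=cloud("top",d,d>0); q=q[(np.hypot(*(q[:,:2]-pin[:2]).T)<.08)&(q[:,2]<.055)&(q[:,2]>.036)]
A=np.c_[q[:,:2]-pin[:2],np.ones(len(q))]; print("plane",np.linalg.lstsq(A,q[:,2],rcond=None)[0],len(q)); print(s["time"])
```

```text
True [0.58072918 0.06732369 0.04741667] [-2.29924803 -0.42127045  8.967222  ] [-0.17866246  0.34782502 -0.00557757] 0.029736784942240677 45.00054895877838
(array([580.5,  67.5]), array([120.5,  84.8]), -12.857696533203125, 17934, np.float64(0.043007909823308696))
plane [ 0.05342543 -0.11815348  0.04362683] 52
13.05
```

View pics/w4.png

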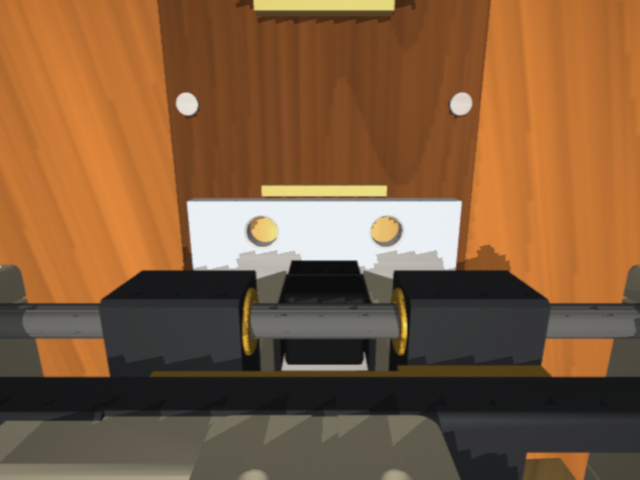

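The wrist view shows the plate square over the nest, with wood visible right under both guide holes (262,230) and (385,230). The plate top is at 43 mm, so it is fully down. The push relaxed to about the pad force, so I'll add a little margin.

Run:
```python
from h import *
pin=np.array([.5804,.0673,0])
for z in (.0468,.0460,.0452):
    c=robot.move_straight(pin+[0,0,z],speed=.01,max_force=40); robot.pause(.4)
    s=robot.state(); print(z,c,s["tcp_pos"],s["ft_force"],s["finger_force"])
    if s["ft_force"][2]>20 or c: break
P=camera_params("wrist"); im,d=get_image("wrist")
q=cloud("wrist",d,d>0,P); q=q[np.hypot(*(q[:,:2]-pin[:2]).T)<.085]; print(rect(q,.038,.050))
q=q[abs(q[:,2]-.043)<.003]; A=np.c_[q[:,:2]-pin[:2],np.ones(len(q))]; print(np.linalg.lstsq(A,q[:,2],rcond=None)[0],s["time"])
```

```text
0.0468 False [0.5807564  0.06742047 0.04780808] [-3.80089416 -1.9125329   7.03020201] 44.99985605478287
0.046 False [0.5807657 0.0674233 0.0471025] [-3.23422763 -2.55238984  8.66799383] 44.99974340200424
0.0452 False [0.58076367 0.0673535  0.04701504] [-6.32496304 -3.21301968 14.40813409] 44.999844431877136
(array([580.5,  67.6]), array([120.7,  84.8]), -12.794448852539062, 17926, np.float64(0.0426219305042556))
[-0.00094225 -0.00272233  0.04269248] 15.1333
```

Run:
```python
from h import *
robot.move_straight([.5804,.0673,.0446],speed=.01,max_force=40); robot.pause(.5)
s=robot.state(); print(s["tcp_pos"],s["ft_force"],s["finger_force"],s["opening"],s["time"])
print(robot.finish_job())
```

```text
[0.58075376 0.06731383 0.04698339] [-7.17269663 -4.15452047 20.06503067] 44.99994546175003 0.02955464516149671 15.9333
the job is handed in; nothing more can be done
None
```

I handed the job in at about 16 s: the guide plate is on the undrilled square's pin, level, square to the jig and pressed flat on the wood, with the handle still gripped at 45 N and held down with about 20 N; the rig returned no verdict.

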